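Turn the medicine tray round for the hatch

ROBOT

A 7-joint arm with a two-finger parallel gripper is mounted at the origin on the work surface. World frame = base frame: x ahead of the robot, y to its left, z up, the work surface at z = 0. Lengths are in m, angles in degrees, forces in N, time in s.
With the tool pointing down it reaches from about 0.4 to 0.875 m from the base axis. Payload 4.4 kg.
Tool frame: the origin (TCP) lies between the finger pads; the fingertips stand manip.tip_extent ahead of it and the grasp point (between the pads) is the TCP (manip.tip_extent is the distance from the TCP to the fingertips, in m); y points along the fingers, x is the direction in which the jaws open and shut, and the axes are right-handed (so a half turn about y gives the same grasp; the last joint's range is limited). The gripper opens to 85 mm and grips with 20 to 120 N. Pads are 22 mm wide; open, the fingers measure 114 mm over their backs; the gripper's body (76 mm by 85 mm) begins 54 mm behind the grasp point. The pads swing forward as they close: fully open they stand 13 mm farther back than shut.
Start: joints at [-71.895, 36.005, 2.206, 86.941, -1.547, 57.084, -1.146], TCP at [0.242, 0.603, 0.25] pointing down, gripper open.
Joint ranges: [-175.42, 175.42], [-21.48, 121.26], [-71.46, 75.88], [10.55, 141.38], [-63.04, 243.04], [13.31, 113.54], [-168.57, 168.57]. Speed limits (degrees/s): [147.25, 147.25, 180, 180, 180, 180, 180].

INTERFACE

Orientations are given as a 3x3 rotation matrix whose columns are the frame's x, y, z axes.
In Python, from bench import monitor, optics, manip gives the robot as it stands.
- The arm moves only by the tool step_arm, never from a script. Its argument "moves" is a list that holds one entry, the list of rows, each a list of 6 numbers: the shift along the tool's x, y, z in m, then the turn, a rotation vector about the tool's x, y, z in rad. A call has 1 to 20 rows; each row is the pose to reach, as a shift and turn from the pose commanded when the call began, along the tool's axes at that moment; what a row does not reach only later rows make up. A row lasts 1/10 s, in which the tool goes at most 50 mm and 8.59 degrees, less where a joint would pass 70% of its speed; a pose out of reach is approached as far as the arm can. A call with a gripper value outside its range is refused whole. "claw" is the finger opening in m, from 0 to 0.0854, set as the call begins (left out, the last holds). The fingers move at their own pace and stop on an object; "squeeze" is the grip in N (left out, the last holds). Time passes only in rows, so rows that repeat a pose let the fingers close. It gives the time, the measured TCP pose, the force and the opening at its end, in the units of the state.
- monitor.state(): the state, without advancing time (a new reading comes with each control period).
- optics.snapshot(name): name is "side" or "top" or "wrist"; returns a dict with "frame" (400x640x3 uint8, blue, green, red), "z_map" (400x640 float32, m along the optical axis (not along the pixel's ray), 0 where there is no reading), "camera_matrix" (3x3 intrinsics, pixels), "R" (3x3) and "t" (3): a world point X has camera coordinates R X + t. Camera axes: x right, y down, z forward; pixel columns grow to the right and rows downward; lengths in m; the calibration is good to about 2 mm. A picture is of the moment at which its call begins.
- manip.job_done(): hands the job in, once; it reports no verdict.
The state is a dict: "time": time; "q": joint angles; "qd": joint speeds; "effort": joint torques, N m; "tcp_pos": TCP position; "eef_rot": TCP orientation; "contact_force": force on the tool from outside, world axes, zero at the start; "torque": the same for the moment, N m; "finger_gap": opening from 0.0 (shut) to 1.0 (fully open).
Only numpy, scipy, OpenCV 4.12 (cv2) and the standard library are available. Lean on these libraries where they do the work, as an engineer would, in place of code of your own. Each camera call takes 0.05 s, during which the arm holds its last target.

TASK

The long medicine tray lies the wrong way round: turn it end for end and leave it lying wholly on the grey mat, with its blue end at the mat's blue stripe. Drag it round by its finger wells (or lift it level), keep the three pots in its middle compartment, and do not tip it, strike the rail or the stack of meal trays, or shift the lunch box or the gel bottle.

Things in the scene. Friction and masses are not known exactly. Their poses are not given: they have to be found in the camera images.
- tray: loose white plastic medicine tray with one blue end (+x): 200 long (x), 100 wide (y), 30 high, flat underside, about 0.35 kg; 1 to 3 N slides it. Origin: centre of the underside. Floor 4 thick. Middle: open compartment 84 (x) by 92 (y) inside, walls 4 thick, holding three loose pots. Each end: a block 58 long (x), 100 wide, with a square finger well open at the top
- blue_well (a point): centre of the floor of the finger well in the blue end, 4 above the tray's underside, 71 from its centre. Well 50 by 50 inside, 26 deep: fingers put into it can drag the tray over the counter. Its walls are 4 thick towards the tray's end and middle; the ribs at its sides (+-y) are 25 thick, 58 long, and can be pinched from above
- white_well (a point): the same in the white end: centre of the floor of its finger well, 71 mm from the tray's centre
- corner1 (a point): lower corner of the tray at the blue end, on its +y side
- corner2 (a point): lower corner of the tray at the blue end, on its -y side
- corner3 (a point): lower corner of the tray at the white end, on its +y side
- corner4 (a point): lower corner of the tray at the white end, on its -y side
- mat: the tray's place: grey rectangle let flush into the counter (nothing to catch on), 270 (its x) by 170 (its y), with a blue stripe 28 wide along its +x edge, the edge towards the glazed hatch on the robot's right. Origin: its centre, at counter height
- pot1: loose lidded ointment pot, 31 mm across, 22 mm high, 20 g, in the tray's middle compartment. Origin: centre of its underside. Orange lid
- pot2: loose lidded ointment pot, 31 mm across, 22 mm high, 20 g, in the tray's middle compartment. Origin: centre of its underside. Green lid
- pot3: loose lidded ointment pot, 31 mm across, 22 mm high, 20 g, in the tray's middle compartment. Origin: centre of its underside. Yellow lid
- rail: low aluminium rail fixed to the counter on the far side of the mat and the tray, parallel to the mat's long side: 340 long (its x), 16 thick (its y), top 40 above the counter, on three short legs. Beyond it stand glasses and a tall jug. Origin: centre of its foot, at counter height. It leaves hardly any room, often too little, to spin the tray on the spot where it starts: bring the tray nearer the robot while turning it
- stack: fixed stack of five white meal trays, 130 (its x) by 170 (its y), 52 high, left of the mat. Origin: centre of its underside
- lunchbox: loose blue lidded lunch box, 108 (x) by 83 (y), 50 high, right of the mat. Leave it alone. Origin: centre of its underside
- gel: loose green hand gel bottle, 60 across, 160 high, to the far right of the mat. Leave it alone. Origin: centre of its underside

How it is judged:
By the outcome, as a careful person would: the job done as asked, in the order asked, and still so for the second after the job is handed in, with the robot touching nothing.
It also fails if it takes over 61 s, if anything falls off the work surface, if the arm or the gripper's body presses on something with over 40 N, if the wrist force passes 120 N, or if a joint passes its speed limit or range.

## Working session

There is one attempt and no reset: what is moved stays moved. The work goes in short steps, Python scripts to look and compute and a tool call to move; the robot and the scene stay as the last step left them, time stands still between calls to the robot, and variables do not carry over. Pictures are saved under pics/ and viewed, and the job is handed in when it is done.

Besides the shell and the picture viewer there is one more tool, called after "Call:" as name([rows], argument=value, ...), one row to a line, values as JSON. step_arm: Moves the arm, as the interface text tells. Its arguments: {"type":"object","properties":{"moves":{"type":"array","items":{"type":"array","items":{"type":"array","items":{"type":"number"}}}},"claw":{"type":"number"},"squeeze":{"type":"number"}},"required":["moves"]}

```bash
ls; mkdir -p pics; cat > h.py <<'E'
import numpy as np, cv2
from bench import monitor, optics, manip
def snap(n,f):
    s=optics.snapshot(n); cv2.imwrite('pics/'+f,s['frame']); np.savez('pics/'+f[:-4]+'.npz',**s); return s
def world(s):
    K=s['camera_matrix'];z=s['z_map'];v,u=np.mgrid[:400,:640]
    P=np.stack([(u-K[0,2])/K[0,0]*z,(v-K[1,2])/K[1,1]*z,z],-1)
    return (P-s['t'])@s['R']
E
python3 - <<'E'
from h import *
snap('top','top0.png');snap('side','side0.png')
s=monitor.state();print(s);print(manip.tip_extent)
E
```

```text
pics
{'time': 0.1, 'q': array([-71.89545278,  36.05400794,   2.20289027,  86.99151361,
        -1.54552342,  57.08526322,  -1.14767416]), 'qd': array([-0.04065888, -0.13717783,  0.07986305, -0.18104574, -0.03606158,
        0.056416  ,  0.02812688]), 'effort': array([ 3.36265584e-03, -5.64536405e+01,  1.23077732e+00, -1.93974996e+01,
        1.13298543e-02,  5.42714348e-03,  2.50752157e-05]), 'tcp_pos': array([0.24195082, 0.6027005 , 0.24946972]), 'eef_rot': array([[ 3.72594253e-01, -6.18140671e-04, -9.27994149e-01],
       [ 9.27992678e-01, -1.65274127e-03,  3.72594763e-01],
       [-1.76405021e-03, -9.99998443e-01, -4.21718834e-05]]), 'contact_force': array([-0.0399107 ,  0.4494133 ,  0.51290635]), 'torque': array([0.07906177, 0.04042344, 0.07357418]), 'finger_gap': 0.9942123017245628}
0.019
```

View pics/top0.png

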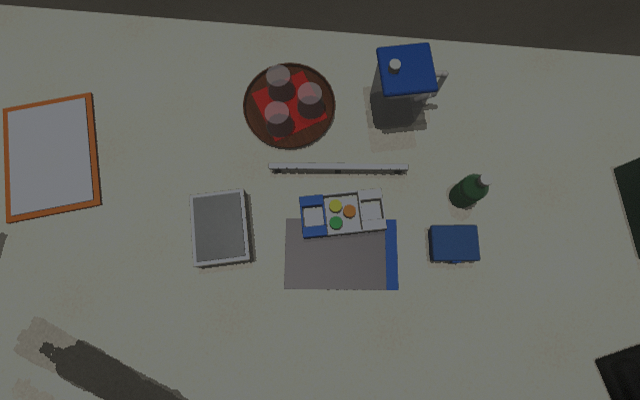

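View pics/side0.png

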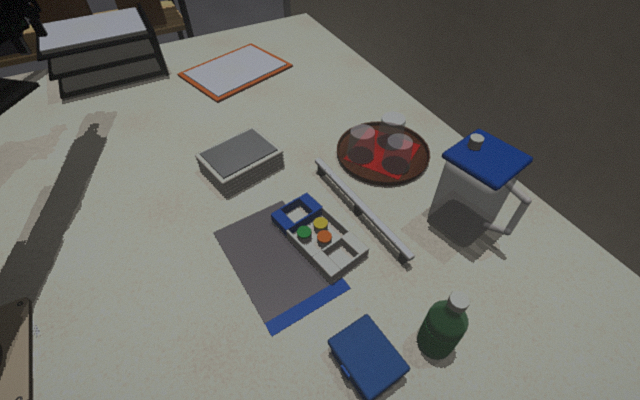

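```bash
python3 - <<'E'
from h import *
s=dict(np.load('pics/top0.npz'))
W=world(s)
print(s['camera_matrix'],s['R'],s['t'])
f=s['frame'];hsv=cv2.cvtColor(f,cv2.COLOR_BGR2HSV)
def rect(name,m,reg):
    mm=np.zeros(m.shape,bool);a,b,c,d=reg;mm[b:d,a:c]=m[b:d,a:c]
    n,l,st,_=cv2.connectedComponentsWithStats(mm.astype(np.uint8))
    if n<2: print(name,'none');return
    k=1+np.argmax(st[1:,4]);p=W[l==k]
    r=cv2.minAreaRect((p[:,:2]*1000).astype(np.float32));print(name,len(p),'z',np.percentile(p[:,2],[5,50,95]).round(4),r,cv2.boxPoints(r).round(0).tolist())
z=W[...,2]
print('table z',np.median(z[300:390,400:560]))
rect('tray',(z>0.02)&(z<.038),(292,180,392,245))
rect('rail',(z>0.025)&(z<.06),(262,155,415,180))
rect('stack',z>0.035,(180,180,262,275))
rect('lunch',z>0.03,(420,215,490,270))
rect('gel',z>0.03,(440,165,500,212))
blue=(hsv[...,0]>100)&(hsv[...,0]<125)&(hsv[...,1]>130)
rect('stripe',blue&(z<.01),(375,210,405,300))
rect('blueend',blue&(z>.02),(292,185,335,245))
for n,(lo,hi) in dict(o=(5,18),y=(22,34),g=(45,80)).items():
    rect(n,(hsv[...,0]>=lo)&(hsv[...,0]<=hi)&(hsv[...,1]>120)&(z>.015),(320,190,365,240))
grey=(abs(f.astype(int).max(-1)-f.astype(int).min(-1))<30)&(f.max(-1)<140)&(z<.006)
rect('mat',(grey|blue)&(z<.008),(275,210,405,300))
big=cv2.resize(f[150:300,260:500],None,fx=3.3,fy=3.3,interpolation=cv2.INTER_CUBIC);cv2.imwrite('pics/crop0.png',big)
E
```

```text
[[392.74227713   0.         318.34395433]
 [  0.         392.74227713 202.85753155]
 [  0.           0.           1.        ]] [[ 0.09420422 -0.99553838 -0.00537492]
 [-0.97102659 -0.09069107 -0.22109387]
 [ 0.21961998  0.02604717 -0.97523772]] [-0.03279665  0.64333352  0.82680545]
table z -0.00023664540796658072
tray 1382 z [0.0239 0.0291 0.0321] ((637.3104248046875, -30.20812225341797), (100.82002258300781, 200.2036895751953), 11.404860496520996) [[568.0, 58.0], [608.0, -138.0], [707.0, -118.0], [667.0, 78.0]]
rail 977 z [0.0329 0.0387 0.0417] ((748.5609130859375, -11.06024169921875), (17.5029354095459, 337.7159118652344), 4.639420032501221) [[726.0, 157.0], [753.0, -180.0], [771.0, -179.0], [744.0, 158.0]]
stack 4144 z [0.0492 0.0541 0.0571] ((563.173095703125, 167.2151641845703), (348.38720703125, 199.26568603515625), 84.11345672607422) [[446.0, 4.0], [644.0, -16.0], [680.0, 330.0], [482.0, 351.0]]
lunch 1736 z [0.0458 0.0494 0.052 ] ((548.1204223632812, -165.26661682128906), (98.70099639892578, 382.92041015625), 16.575729370117188) [[446.0, 4.0], [555.0, -363.0], [650.0, -335.0]
[... 725 characters left out ...]
238021850586), 5.487164497375488) [[627.0, -33.0], [630.0, -60.0], [657.0, -57.0], [655.0, -30.0]]
y 112 z [0.0226 0.0255 0.0286] ((652.128173828125, -11.023200988769531), (27.424535751342773, 27.210086822509766), 27.49732208251953) [[634.0, -5.0], [646.0, -29.0], [671.0, -17.0], [658.0, 7.0]]
g 109 z [0.0228 0.0252 0.0279] ((610.5465698242188, -16.268354415893555), (25.991436004638672, 26.505001068115234), 7.387677192687988) [[596.0, -5.0], [599.0, -31.0], [625.0, -28.0], [622.0, -1.0]]
mat 9569 z [-0.0029 -0.0001  0.0028] ((540.9434204101562, -33.902618408203125), (214.35235595703125, 318.25982666015625), 5.356924533843994) [[419.0, 115.0], [449.0, -202.0], [663.0, -182.0], [633.0, 135.0]]
```

View pics/crop0.png

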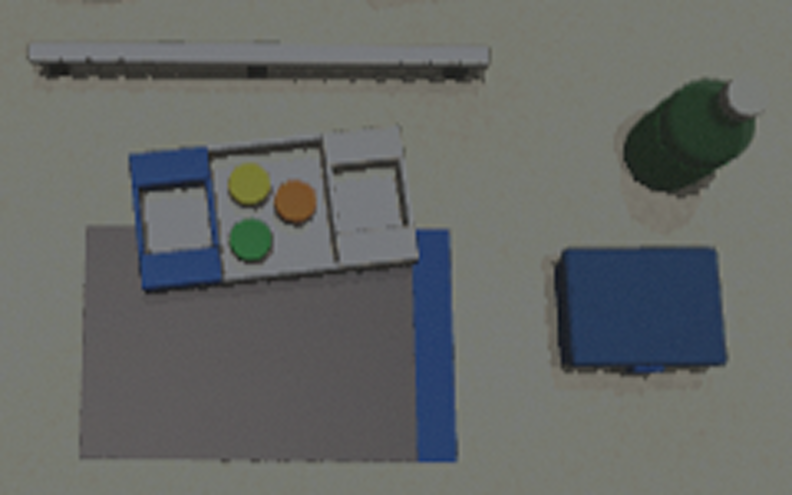

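```bash
cat >> h.py <<'E'
import json,os
from scipy.spatial.transform import Rotation as Ro
def Rt(a):
    a=np.radians(a);x=np.array([np.cos(a),np.sin(a),0]);y=np.array([0,0,-1.]);return np.column_stack([x,y,np.cross(x,y)])
def getcmd():
    if os.path.exists('cmd.json'):
        c=json.load(open('cmd.json'));return np.array(c['p']),np.array(c['R'])
    s=monitor.state();return np.array([.242,.603,.25]),s['eef_rot']
def plan(targets,dec=3,save=True):
    """targets: list of (p,R). prints rows; saves last commanded"""
    p0,R0=getcmd();rows=[]
    for p,R in targets:
        d=R0.T@(np.array(p)-p0);r=Ro.from_matrix(R0.T@R).as_rotvec()
        rows.append([round(float(v),4) for v in d]+[round(float(v),4) for v in r])
    print(json.dumps(rows))
    r=np.array(rows[-1]);
    if save: json.dump(dict(p=(p0+R0@r[:3]).tolist(),R=(R0@Ro.from_rotvec(r[3:]).as_matrix()).tolist()),open('cmd.json','w'))
E
python3 - <<'E'
from h import *
plan([([.586,.032,.13],Rt(11.4))])
E
```

```text
[[-0.4015, 0.1207, -0.532, 0.0009, 0.99, -0.0016]]
```

Call:
step_arm([
  [[-0.4015, 0.1207, -0.532, 0.0009, 0.99, -0.0016], [-0.4015, 0.1207, -0.532, 0.0009, 0.99, -0.0016], [-0.4015, 0.1207, -0.532, 0.0009, 0.99, -0.0016], [-0.4015, 0.1207, -0.532, 0.0009, 0.99, -0.0016], [-0.4015, 0.1207, -0.532, 0.0009, 0.99, -0.0016], [-0.4015, 0.1207, -0.532, 0.0009, 0.99, -0.0016], [-0.4015, 0.1207, -0.532, 0.0009, 0.99, -0.0016], [-0.4015, 0.1207, -0.532, 0.0009, 0.99, -0.0016], [-0.4015, 0.1207, -0.532, 0.0009, 0.99, -0.0016], [-0.4015, 0.1207, -0.532, 0.0009, 0.99, -0.0016], [-0.4015, 0.1207, -0.532, 0.0009, 0.99, -0.0016], [-0.4015, 0.1207, -0.532, 0.0009, 0.99, -0.0016], [-0.4015, 0.1207, -0.532, 0.0009, 0.99, -0.0016], [-0.4015, 0.1207, -0.532, 0.0009, 0.99, -0.0016], [-0.4015, 0.1207, -0.532, 0.0009, 0.99, -0.0016], [-0.4015, 0.1207, -0.532, 0.0009, 0.99, -0.0016], [-0.4015, 0.1207, -0.532, 0.0009, 0.99, -0.0016], [-0.4015, 0.1207, -0.532, 0.0009, 0.99, -0.0016]],
], claw=0.05, squeeze=50)

```text
time: 1.9
tcp_pos: [0.5857, 0.0344, 0.1297]
eef_rot: [[0.98, 0.0, -0.2], [0.2, 0.003, 0.98], [0.001, -1.0, 0.003]]
contact_force: [-0.0, -0.1, -0.5]
finger_gap: 0.584
```

```bash
python3 - <<'E'
from h import *
snap('wrist','w1.png')
s=monitor.state();print(s['time'],s['tcp_pos'],s['eef_rot'].round(4),s['contact_force'],s['finger_gap'],s['q'])
E
```

```text
1.95 [0.58582662 0.03419016 0.12979814] [[ 9.798e-01  5.000e-04 -2.002e-01]
 [ 2.002e-01  2.400e-03  9.798e-01]
 [ 9.000e-04 -1.000e+00  2.300e-03]] [ 0.32946252  0.33854088 -0.3229895 ] 0.5815051096550629 [-13.25278244  40.25781019  11.50852449 103.72654411 -12.53901107
  37.21502642  17.16597168]
```

View pics/w1.png

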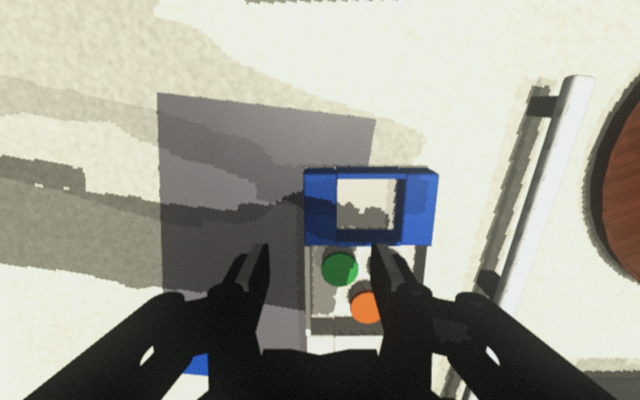

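```bash
python3 - <<'E'
from h import *
s=dict(np.load('pics/w1.npz'));W=world(s);f=s['frame'];hsv=cv2.cvtColor(f,cv2.COLOR_BGR2HSV)
m=(hsv[...,0]>100)&(hsv[...,0]<125)&(hsv[...,1]>130)&(W[...,2]>.02)&(W[...,2]<.04);m[:, :295]=0;m[:,450:]=0;m[:160]=0;m[260:]=0
p=W[m];print(len(p),np.median(p[:,2]));r=cv2.minAreaRect((p[:,:2]*1000).astype(np.float32));print(r,cv2.boxPoints(r))
# well: inner floor
v=np.zeros_like(m);v[172:245,330:408]=1
q=W[v&(W[...,2]<.012)];r=cv2.minAreaRect((q[:,:2]*1000).astype(np.float32));print('well',r,np.median(q[:,2]))
# in tool frame
st=monitor.state()
for px in [(305,172),(338,180),(338,230),(305,243),(402,180),(437,175)]:
    P=W[px[1]+1,px[0]+1];print(px,P.round(4),(st['eef_rot'].T@(P-st['tcp_pos'])).round(4))
E
```

```text
4889 0.03105524965695024
((624.0118408203125, 40.01597595214844), (98.69713592529297, 58.031951904296875), 11.403233528137207) [[569.9006    58.70234 ]
 [581.3742     1.815938]
 [678.1231    21.329613]
 [666.6495    78.21601 ]]
well ((626.0762939453125, 37.22900390625), (49.047611236572266, 45.30620574951172), 12.1832275390625) 0.00517634966633169
(305, 172) [0.5718 0.0585 0.0304] [-0.009   0.0995  0.0264]
(338, 180) [0.5996 0.0518 0.0044] [0.0169 0.1255 0.0142]
(338, 230) [0.6083 0.0111 0.0109] [ 0.0173  0.1189 -0.0274]
(305, 243) [0.5824 0.003  0.0306] [-0.0097  0.0992 -0.0301]
(402, 180) [0.6445 0.066  0.0253] [0.0637 0.1046 0.0192]
(437, 175) [0.6668 0.0757 0.0307] [0.0876 0.0993 0.0243]
```

```bash
python3 - <<'E'
from h import *
plan([([.588,.0325,z],Rt(11.4)) for z in (.11,.08,.05,.035,.027)])
E
```

```text
[[0.002, 0.02, 0.0001, 0.0, 0.0, 0.0], [0.002, 0.05, 0.0001, 0.0, 0.0, 0.0], [0.002, 0.08, 0.0001, 0.0, 0.0, 0.0], [0.002, 0.095, 0.0001, 0.0, 0.0, 0.0], [0.002, 0.103, 0.0001, 0.0, 0.0, 0.0]]
```

Call:
step_arm([
  [[0.002, 0.02, 0.0, 0, 0, 0], [0.002, 0.035, 0.0, 0, 0, 0], [0.002, 0.05, 0.0, 0, 0, 0], [0.002, 0.065, 0.0, 0, 0, 0], [0.002, 0.08, 0.0, 0, 0, 0], [0.002, 0.09, 0.0, 0, 0, 0], [0.002, 0.098, 0.0, 0, 0, 0], [0.002, 0.103, 0.0, 0, 0, 0], [0.002, 0.103, 0.0, 0, 0, 0], [0.002, 0.103, 0.0, 0, 0, 0]],
])

```text
time: 2.95
tcp_pos: [0.5886, 0.0329, 0.0269]
eef_rot: [[0.98, 0.001, -0.198], [0.198, 0.002, 0.98], [0.001, -1.0, 0.001]]
contact_force: [-0.0, 0.0, -0.4]
finger_gap: 0.584
```

```bash
python3 - <<'E'
from h import *
s=monitor.state();print(s['time'],s['tcp_pos'],s['contact_force'],s['finger_gap'])
a=snap('wrist','w2.png')
b=snap('side','s2.png')
cv2.imwrite('pics/s2c.png',cv2.resize(b['frame'][150:310,220:440],None,fx=3.5,fy=3.5,interpolation=cv2.INTER_CUBIC))
E
```

```text
2.95 [0.58855835 0.03289899 0.02686926] [-0.04801853  0.04768177 -0.42670764] 0.5843208641183496
```

View pics/w2.png

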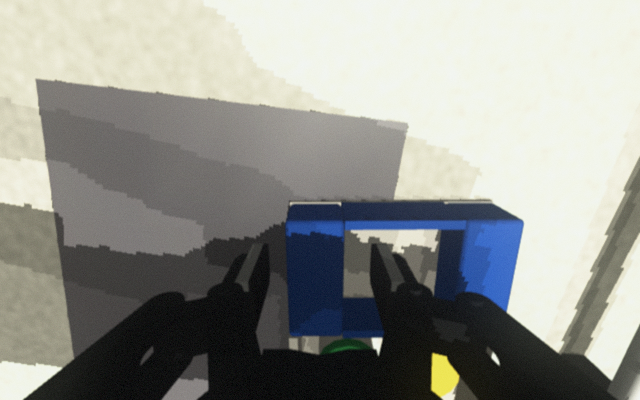

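View pics/s2c.png

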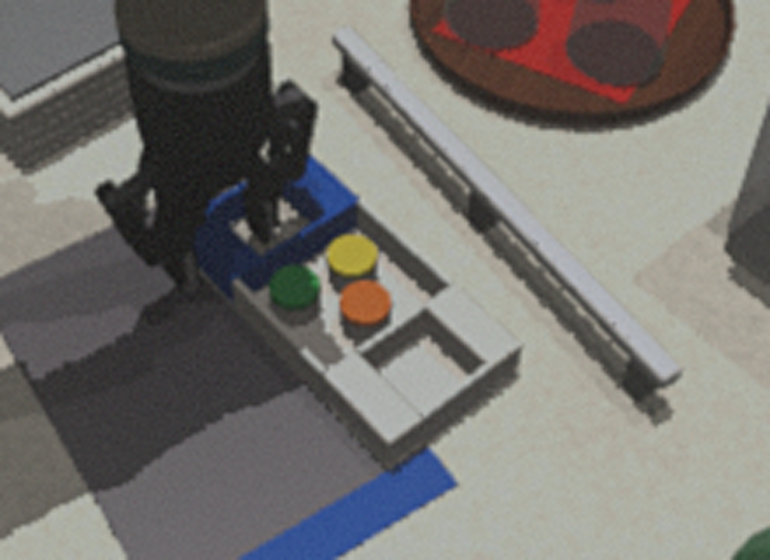

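Call:
step_arm([
  [[0, 0, 0, 0, 0, 0], [0, 0, 0, 0, 0, 0], [0, 0, 0, 0, 0, 0], [0, 0, 0, 0, 0, 0], [0, 0, 0, 0, 0, 0], [0, 0, 0, 0, 0, 0], [0, 0, 0, 0, 0, 0]],
], claw=0.0, squeeze=50)

```text
time: 3.75
tcp_pos: [0.5883, 0.033, 0.0272]
eef_rot: [[0.98, 0.001, -0.197], [0.197, 0.002, 0.98], [0.001, -1.0, 0.002]]
contact_force: [-1.3, -0.3, 5.5]
finger_gap: 0.283
```

```bash
python3 - <<'E'
from h import *
s=monitor.state();print(s['time'],s['tcp_pos'],s['contact_force'],s['torque'],s['finger_gap'])
b=snap('side','s3.png')
cv2.imwrite('pics/s3c.png',cv2.resize(b['frame'][150:310,220:440],None,fx=3.5,fy=3.5,interpolation=cv2.INTER_CUBIC))
E
```

```text
3.75 [0.58830555 0.03301664 0.02717421] [-1.31548274 -0.25195137  5.50771019] [ 0.04437827  0.29408173 -0.05019146] 0.2834583245900547
```

View pics/s3c.png

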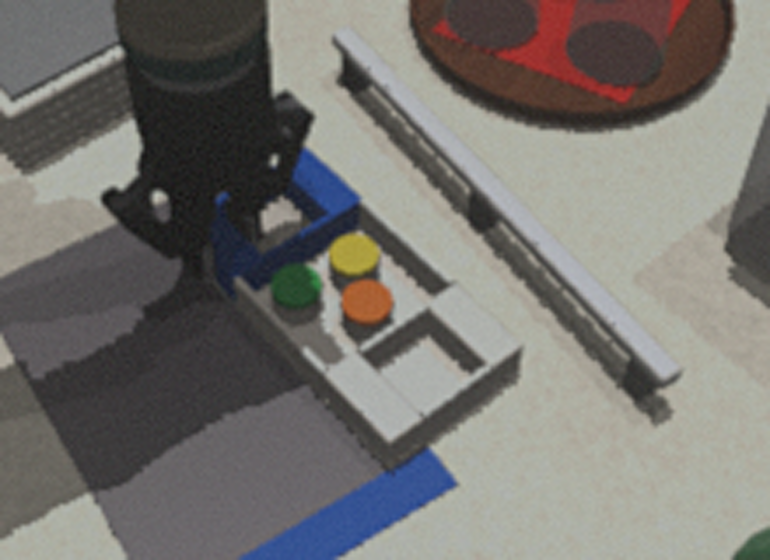

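```bash
cat >> h.py <<'E'
def tcp(c,h,off,z,flip=0):
    a=np.radians(h);u=np.array([np.cos(a),np.sin(a)]);v=np.array([-u[1],u[0]])
    p=np.array(c)+off[0]*u+off[1]*v
    return ([p[0],p[1],z],Rt(h-90+flip))
def seg(c0,h0,c1,h1,ts,off,z,flip=0):
    c0,c1=np.array(c0),np.array(c1)
    return [tcp(c0+(c1-c0)*t,h0+(h1-h0)*t,off,z,flip) for t in ts]
E
python3 - <<'E'
from h import *
off=(.071,.037)
p0,R0=getcmd();print(p0)
A=seg([.638,-.030],101.4,[.590,-.030],101.4,[.1,.3,.5,.7,.9,1],off,.027)
B=seg([.590,-.030],101.4,[.570,-.040],71.4,[.04,.12,.21,.30,.39,.48,.57,.66,.75,.84,.92,.98,1,1],off,.027)
plan(A+B)
E
```

```text
[0.58796345 0.03248374 0.02703091]
[[-0.005, 0.0, 0.0008, 0.0, 0.0, 0.0], [-0.0144, 0.0, 0.0027, 0.0, 0.0, 0.0], [-0.0238, 0.0, 0.0046, 0.0, 0.0, 0.0], [-0.0332, 0.0, 0.0065, 0.0, 0.0, 0.0], [-0.0426, 0.0, 0.0084, 0.0, 0.0, 0.0], [-0.0474, 0.0, 0.0093, 0.0, 0.0, 0.0], [-0.0467, 0.0, 0.0099, 0.0, 0.021, 0.0], [-0.0454, 0.0, 0.0108, 0.0, 0.0629, 0.0], [-0.0439, 0.0, 0.0118, 0.0, 0.11, 0.0], [-0.0423, 0.0, 0.0125, 0.0, 0.1571, 0.0], [-0.0406, 0.0, 0.0131, 0.0, 0.2042, 0.0], [-0.0389, 0.0, 0.0135, 0.0, 0.2514, 0.0], [-0.0371, 0.0, 0.0138, 0.0, 0.2985, 0.0], [-0.0354, 0.0, 0.0138, 0.0, 0.3456, 0.0], [-0.0336, 0.0, 0.0137, 0.0, 0.3927, 0.0], [-0.0317, 0.0, 0.0134, 0.0, 0.4398, 0.0], [-0.0301, 0.0, 0.013, 0.0, 0.4817, 0.0], [-0.0289, 0.0, 0.0126, 0.0, 0.5132, 0.0], [-0.0285, 0.0, 0.0125, 0.0, 0.5236, 0.0], [-0.0285, 0.0, 0.0125, 0.0, 0.5236, 0.0]]
```

Call:
step_arm([
  [[-0.005, 0, 0.001, 0, 0, 0], [-0.0145, 0, 0.0025, 0, 0, 0], [-0.024, 0, 0.0045, 0, 0, 0], [-0.033, 0, 0.0065, 0, 0, 0], [-0.0425, 0, 0.0085, 0, 0, 0], [-0.0475, 0, 0.0095, 0, 0, 0], [-0.0465, 0, 0.01, 0, 0.02, 0], [-0.0455, 0, 0.011, 0, 0.063, 0], [-0.044, 0, 0.012, 0, 0.11, 0], [-0.0425, 0, 0.0125, 0, 0.157, 0], [-0.0405, 0, 0.013, 0, 0.204, 0], [-0.039, 0, 0.0135, 0, 0.251, 0], [-0.037, 0, 0.014, 0, 0.2985, 0], [-0.0355, 0, 0.014, 0, 0.3455, 0], [-0.0335, 0, 0.0135, 0, 0.393, 0], [-0.0315, 0, 0.0135, 0, 0.44, 0], [-0.03, 0, 0.013, 0, 0.482, 0], [-0.029, 0, 0.0125, 0, 0.513, 0], [-0.0285, 0, 0.0125, 0, 0.5236, 0], [-0.0285, 0, 0.0125, 0, 0.5236, 0]],
])

```text
time: 5.8
tcp_pos: [0.5571, 0.0403, 0.0272]
eef_rot: [[0.948, 0.0, 0.318], [-0.318, 0.003, 0.948], [-0.001, -1.0, 0.002]]
contact_force: [2.5, 1.6, 8.4]
finger_gap: 0.282
```

```bash
python3 - <<'E'
from h import *
s=monitor.state();print(s['time'],s['tcp_pos'],s['contact_force'],s['torque'],s['finger_gap'],s['q'])
b=snap('side','s4.png')
cv2.imwrite('pics/s4c.png',cv2.resize(b['frame'][150:350,200:440],None,fx=3,fy=3,interpolation=cv2.INTER_CUBIC))
off=(.071,.037)
plan(seg([.570,-.040],71.4,[.548,-.05],8,[.02,.06,.11,.17,.23,.29,.35,.41,.47,.53,.59,.65,.71,.77,.83,.89,.94,.98,1,1],off,.027))
E
```

```text
5.8 [0.55711541 0.04030004 0.02717789] [2.54120423 1.61332738 8.36080686] [ 0.21254323 -0.48563394  0.25658769] 0.2822700643820634 [-16.04852792  48.85883423  14.31860665 110.39809253 -27.55033233
  24.07528405   0.38811681]
[[0.0013, 0.0, 0.0005, 0.0, 0.0222, 0.0], [0.0038, 0.0, 0.0013, 0.0, 0.0664, 0.0], [0.007, 0.0, 0.0022, 0.0, 0.1217, 0.0], [0.011, 0.0, 0.0029, 0.0, 0.1881, 0.0], [0.015, 0.0, 0.0032, 0.0, 0.2545, 0.0], [0.0192, 0.0, 0.0033, 0.0, 0.3209, 0.0], [0.0234, 0.0, 0.0029, 0.0, 0.3873, 0.0], [0.0276, 0.0, 0.0023, 0.0, 0.4537, 0.0], [0.0319, 0.0, 0.0012, 0.0, 0.5201, 0.0], [0.0361, 0.0, -0.0001, -0.0, 0.5865, 0.0], [0.0403, 0.0, -0.0019, -0.0, 0.6529, 0.0], [0.0445, 0.0, -0.0039, -0.0, 0.7193, 0.0], [0.0485, 0.0, -0.0064, -0.0, 0.7857, 0.0], [0.0525, 0.0, -0.0091, -0.0, 0.8521, 0.0], [0.0563, 0.0, -0.0122, -0.0, 0.9185, 0.0], [0.06, 0.0, -0.0156, -0.0, 0.9848, 0.0], [0.0629, 0.0, -0.0187, -0.0, 1.0402, 0.0], [0.0652, 0.0, -0.0213, -0.0, 1.0844, 0.0], [0.0663, 0.0, -0.0226, -0.0, 1.1066, 0.0], [0.0663, 0.0, -0.0226, -0.0, 1.1066, 0.0]]
```

View pics/s4c.png

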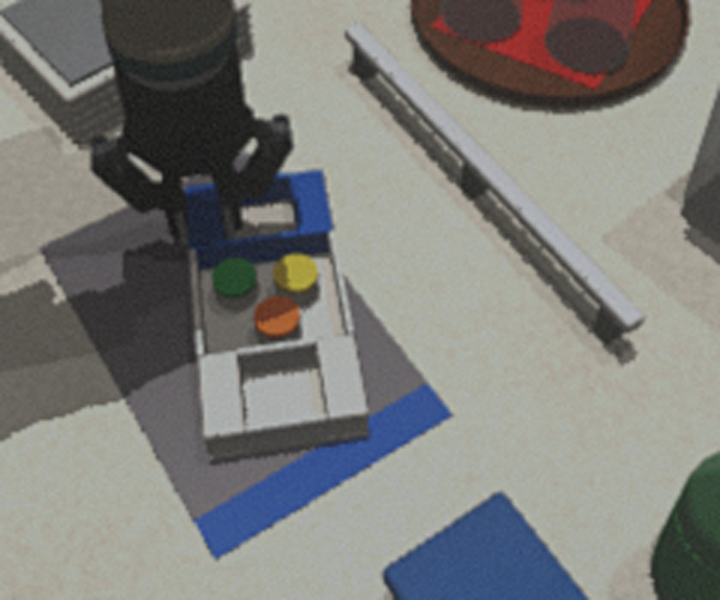

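Call:
step_arm([
  [[0.0015, 0, 0.0005, 0, 0.022, 0], [0.004, 0, 0.0015, 0, 0.066, 0], [0.007, 0, 0.002, 0, 0.122, 0], [0.011, 0, 0.003, 0, 0.188, 0], [0.015, 0, 0.003, 0, 0.2545, 0], [0.019, 0, 0.003, 0, 0.321, 0], [0.0235, 0, 0.003, 0, 0.387, 0], [0.0275, 0, 0.0025, 0, 0.454, 0], [0.032, 0, 0.001, 0, 0.52, 0], [0.036, 0, 0, 0, 0.5865, 0], [0.0405, 0, -0.002, 0, 0.653, 0], [0.0445, 0, -0.004, 0, 0.719, 0], [0.0485, 0, -0.0065, 0, 0.786, 0], [0.0525, 0, -0.009, 0, 0.852, 0], [0.0565, 0, -0.012, 0, 0.9185, 0], [0.06, 0, -0.0155, 0, 0.985, 0], [0.063, 0, -0.0185, 0, 1.04, 0], [0.065, 0, -0.0215, 0, 1.0845, 0], [0.0663, 0, -0.0226, 0, 1.1066, 0], [0.0663, 0, -0.0226, 0, 1.1066, 0]],
])

```text
time: 7.85
tcp_pos: [0.6132, -0.0021, 0.0272]
eef_rot: [[0.138, 0.001, 0.99], [-0.99, 0.003, 0.138], [-0.003, -1.0, 0.001]]
contact_force: [2.3, 2.6, 8.4]
finger_gap: 0.286
```

```bash
python3 - <<'E'
from h import *
s=monitor.state();print(s['time'],s['tcp_pos'],s['contact_force'],s['torque'],s['finger_gap'],s['q'])
b=snap('side','s5.png')
cv2.imwrite('pics/s5c.png',cv2.resize(b['frame'][150:350,200:440],None,fx=3,fy=3,interpolation=cv2.INTER_CUBIC))
E
```

```text
7.85 [ 0.61324297 -0.00208865  0.0271687 ] [2.33953203 2.61989045 8.37914542] [ 0.08691029 -0.56338702  0.08305623] 0.286232973097444 [-21.14965446  55.1417128   32.08638573 101.81152926 -46.55564923
  37.18106409 -43.44418899]
```

View pics/s5c.png

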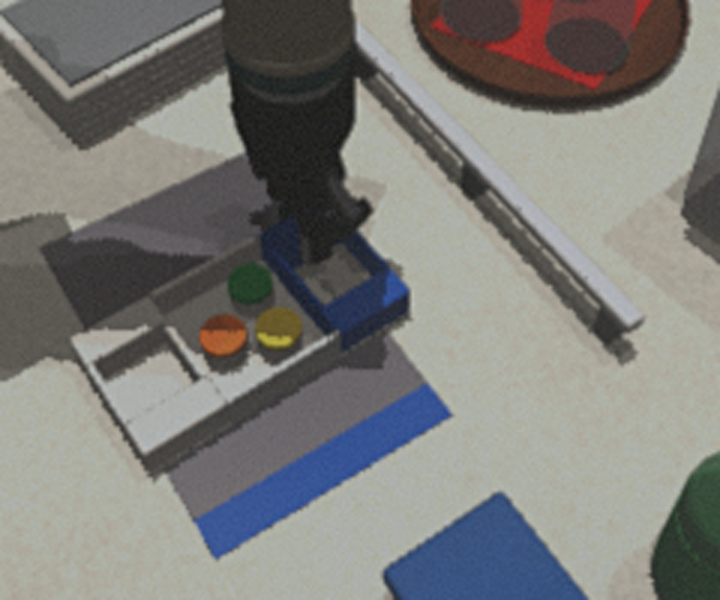

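Call:
step_arm([
  [[0, 0, 0, 0, 0, 0], [0, 0, 0, 0, 0, 0], [0, 0, 0, 0, 0, 0], [0, 0, 0, 0, 0, 0], [0, -0.01, 0, 0, 0, 0], [0, -0.03, 0, 0, 0, 0], [0, -0.06, 0, 0, 0, 0], [0, -0.09, 0, 0, 0, 0], [0, -0.11, 0, -0.0, -0.12, 0], [0, -0.11, 0, 0, -0.25, 0], [0, -0.11, 0, 0, -0.39, 0], [0, -0.11, 0, 0, -0.53, 0], [0, -0.11, 0, 0, -0.67, 0], [0, -0.11, 0, 0, -0.81, 0], [0, -0.11, 0, 0, -0.95, 0], [0, -0.11, 0, 0, -1.09, 0], [0, -0.11, 0, 0, -1.23, 0], [0, -0.11, 0, 0, -1.37, 0], [0, -0.11, 0, 0, -1.5, 0], [0, -0.11, 0, 0, -1.5, 0]],
], claw=0.05)

```text
time: 9.9
tcp_pos: [0.6133, -0.0037, 0.1372]
eef_rot: [[0.998, 0.001, -0.068], [0.068, 0.002, 0.998], [0.001, -1.0, 0.002]]
contact_force: [-0.1, -1.1, 0.2]
finger_gap: 0.586
```

Call:
step_arm([
  [[0, 0, 0, 0, -0.12, 0], [0, 0, 0, 0, -0.25, 0], [0, 0, 0, 0, -0.39, 0], [0, 0, 0, 0, -0.53, 0], [0, 0, 0, 0, -0.67, 0], [0, 0, 0, 0, -0.81, 0], [0, 0, 0, 0, -0.95, 0], [0, 0, 0, 0, -1.09, 0], [0, 0, 0, 0, -1.23, 0], [0, 0, 0, 0, -1.37, 0], [0, 0, 0, 0, -1.5, 0], [0, 0, 0, 0, -1.6, 0], [0, 0, 0, 0, -1.6416, 0], [0, 0, 0, 0, -1.6416, 0], [0, 0, 0, 0, -1.6416, 0]],
])

```text
time: 11.4
tcp_pos: [0.6133, -0.0035, 0.1366]
eef_rot: [[-0.136, 0.0, -0.991], [0.991, 0.001, -0.136], [0.001, -1.0, -0.0]]
contact_force: [0.4, 0.5, 0.2]
finger_gap: 0.588
```

```bash
python3 - <<'E'
from h import *
p,R=getcmd();p=p-R[:,1]*.11;R=R@Ro.from_rotvec([0,-3.1416,0]).as_matrix()
json.dump(dict(p=p.tolist(),R=R.tolist()),open('cmd.json','w'));print(p,R.round(3))
s=monitor.state();print(s['time'],s['tcp_pos'],s['eef_rot'].round(3),s['contact_force'],s['q'])
snap('wrist','w6.png')
E
```

```text
[ 0.61318335 -0.00346137  0.13703139] [[-0.139  0.    -0.99 ]
 [ 0.99  -0.    -0.139]
 [-0.    -1.    -0.   ]]
11.4 [ 0.61326561 -0.00351589  0.13657288] [[-0.136  0.    -0.991]
 [ 0.991  0.001 -0.136]
 [ 0.001 -1.    -0.   ]] [0.43305156 0.47445257 0.20403102] [  4.05776911  41.12137902 -10.26612603  98.70579297  10.1887137
  41.0635081   86.38762474]
```

View pics/w6.png

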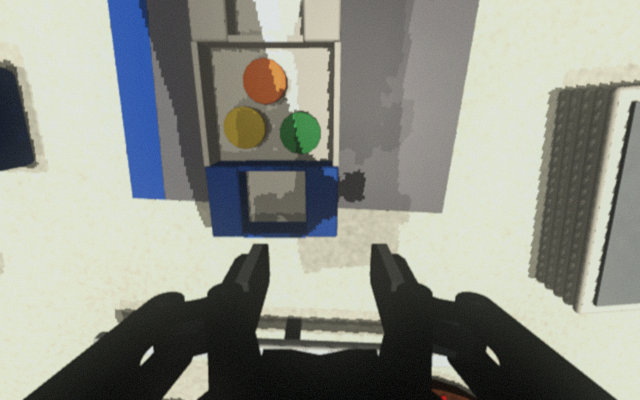

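```bash
cat >> h.py <<'E'
def bluend(s,reg):
    W=world(s);hsv=cv2.cvtColor(s['frame'],cv2.COLOR_BGR2HSV)
    m=(hsv[...,0]>100)&(hsv[...,0]<125)&(hsv[...,1]>130)&(W[...,2]>.024)&(W[...,2]<.04)&(s['z_map']>0)
    k=np.zeros_like(m);a,b,c,d=reg;k[b:d,a:c]=1
    p=W[m&k];r=cv2.minAreaRect((p[:,:2]*1000).astype(np.float32));print(len(p),np.median(p[:,2]),r,cv2.boxPoints(r).round(1).tolist());return r
E
python3 - <<'E'
from h import *
s=dict(np.load('pics/w6.npz'));bluend(s,(195,155,350,245))
E
```

```text
3893 0.031059001810922426 ((617.4486083984375, -38.687835693359375), (57.82737350463867, 98.54251861572266), 7.753769397735596) [[582.2000122070312, 6.199999809265137], [595.4000244140625, -91.4000015258789], [652.7000122070312, -83.5999984741211], [639.5, 14.0]]
```

Call:
step_arm([
  [[0.0015, 0.02, 0, 0, 0, 0], [0.0015, 0.04, 0, 0, 0, 0], [0.0015, 0.055, 0, 0, 0, 0], [0.0015, 0.07, 0, 0, 0, 0], [0.0015, 0.085, 0, 0, 0, 0], [0.0015, 0.095, 0, 0, 0, 0], [0.0015, 0.104, 0, 0, 0, 0], [0.0015, 0.11, 0, 0, 0, 0], [0.0015, 0.11, 0, 0, 0, 0], [0.0015, 0.11, 0, 0, 0, 0]],
])

```text
time: 12.45
tcp_pos: [0.6136, -0.0014, 0.0268]
eef_rot: [[-0.139, 0.001, -0.99], [0.99, 0.002, -0.139], [0.002, -1.0, -0.001]]
contact_force: [-0.5, -0.3, 0.1]
finger_gap: 0.582
```

Call:
step_arm([
  [[0, 0, 0, 0, 0, 0], [0, 0, 0, 0, 0, 0], [0, 0, 0, 0, 0, 0], [0, 0, 0, 0, 0, 0], [0, 0, 0, 0, 0, 0], [0, 0, 0, 0, 0, 0]],
], claw=0.0, squeeze=50)

```text
time: 13.05
tcp_pos: [0.6138, -0.0015, 0.0273]
eef_rot: [[-0.139, 0.002, -0.99], [0.99, 0.002, -0.139], [0.001, -1.0, -0.002]]
contact_force: [-0.6, -0.2, 5.7]
finger_gap: 0.282
```

```bash
python3 - <<'E'
from h import *
p,R=getcmd();p=p+R[:,1]*.11+R[:,0]*.0015
json.dump(dict(p=p.tolist(),R=R.tolist()),open('cmd.json','w'));print(p)
s=monitor.state();print(s['time'],s['tcp_pos'],s['contact_force'],s['finger_gap'],s['q'].round(1))
b=snap('side','s7.png')
cv2.imwrite('pics/s7c.png',cv2.resize(b['frame'][150:350,200:440],None,fx=3,fy=3,interpolation=cv2.INTER_CUBIC))
# grip offset from measured
c=np.array([.547,-.0483]);h=np.radians(7.75);u=np.array([np.cos(h),np.sin(h)]);v=np.array([-u[1],u[0]])
off=((p[:2]-c)@u,(p[:2]-c)@v);print(off)
T=seg([.547,-.0483],7.75,[.545,-.053],-42,[.03,.08,.14,.20,.26,.32,.38,.44,.50,.56,.62,.68,.74,.80,.86,.92,.97,1,1,1],off,.027,180)
plan(T)
E
```

```text
[ 0.6129757  -0.00197671  0.02703138]
13.05 [ 0.61377659 -0.00153253  0.02734016] [-0.6073306  -0.15256815  5.67901103] 0.28164159300463515 [  2.4  50.4  -8.  101.   12.4  29.3  84.5]
(np.float64(0.07161981234681522), np.float64(0.03700328736863984))
[[-0.002, 0.0, -0.0009, 0.0, 0.0304, -0.0], [-0.0054, 0.0, -0.0022, 0.0, 0.0738, -0.0], [-0.0096, 0.0, -0.0036, 0.0, 0.1259, -0.0], [-0.0138, 0.0, -0.0047, 0.0, 0.178, -0.0], [-0.0181, 0.0, -0.0057, 0.0, 0.2301, -0.0], [-0.0225, 0.0, -0.0065, 0.0, 0.2822, -0.0], [-0.0269, 0.0, -0.007, 0.0, 0.3343, -0.0], [-0.0313, 0.0, -0.0073, 0.0, 0.3864, -0.0], [-0.0358, 0.0, -0.0075, 0.0, 0.4385, -0.0], [-0.0402, 0.0, -0.0074, 0.0, 0.4906, -0.0], [-0.0447, 0.0, -0.007, 0.0, 0.5427, -0.0], [-0.0491, 0.0, -0.0065, 0.0, 0.5948, -0.0], [-0.0536, 0.0, -0.0057, 0.0, 0.6469, -0.0], [-0.0579, 0.0, -0.0047, 0.0, 0.699, -0.0], [-0.0623, 0.0, -0.0036, 0.0, 0.7511, -0.0], [-0.0666, 0.0, -0.0022, 0.0, 0.8032, -0.0], [-0.0701, 0.0, -0.0008, 0.0, 0.8466, -0.0], [-0.0721, 0.0, 0.0, 0.0, 0.8726, -0.0], [-0.0721, 0.0, 0.0, 0.0, 0.8726, -0.0], [-0.0721, 0.0, 0.0, 0.0, 0.8726, -0.0]]
```

View pics/s7c.png

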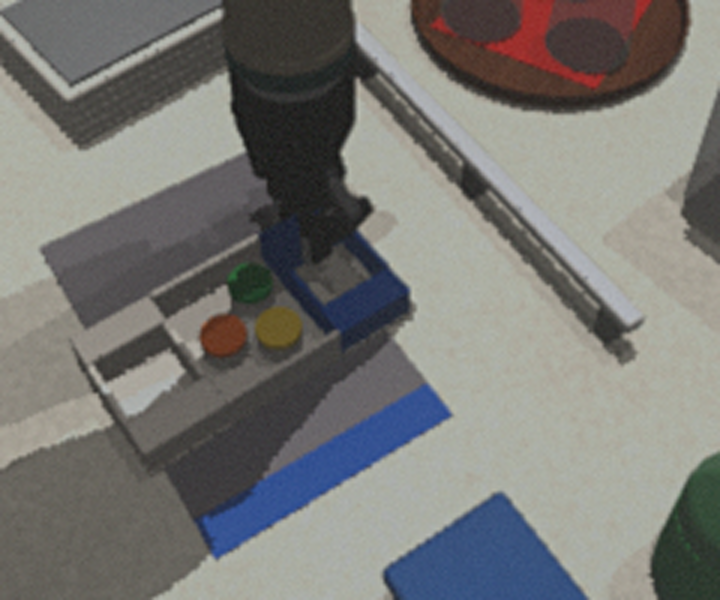

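Gripped again; turn the first half of the second stage.

Call:
step_arm([
  [[-0.002, 0, -0.001, 0, 0.03, 0], [-0.0055, 0, -0.002, 0, 0.074, 0], [-0.0095, 0, -0.0035, 0, 0.126, 0], [-0.014, 0, -0.0045, 0, 0.178, 0], [-0.018, 0, -0.0055, 0, 0.23, 0], [-0.0225, 0, -0.0065, 0, 0.282, 0], [-0.027, 0, -0.007, 0, 0.334, 0], [-0.0315, 0, -0.0075, 0, 0.3865, 0], [-0.036, 0, -0.0075, 0, 0.4385, 0], [-0.04, 0, -0.0075, 0, 0.4905, 0], [-0.0445, 0, -0.007, 0, 0.543, 0], [-0.049, 0, -0.0065, 0, 0.595, 0], [-0.0535, 0, -0.0055, 0, 0.647, 0], [-0.058, 0, -0.0045, 0, 0.699, 0], [-0.0625, 0, -0.0035, 0, 0.751, 0], [-0.0665, 0, -0.002, 0, 0.803, 0], [-0.07, 0, -0.001, 0, 0.8465, 0], [-0.0721, 0, 0, 0, 0.8726, 0], [-0.0721, 0, 0, 0, 0.8726, 0], [-0.0721, 0, 0, 0, 0.8726, 0]],
])

```text
time: 15.1
tcp_pos: [0.6246, -0.0731, 0.0273]
eef_rot: [[0.67, 0.003, -0.742], [0.742, 0.001, 0.67], [0.003, -1.0, -0.002]]
contact_force: [1.5, 0.1, 5.7]
finger_gap: 0.278
```

```bash
python3 - <<'E'
from h import *
s=monitor.state();print(s['time'],s['tcp_pos'],s['contact_force'],s['finger_gap'],s['q'].round(1))
off=(.0716,.037)
plan(seg([.545,-.053],-42,[.543,-.057],-85.4,[.03,.08,.14,.20,.26,.32,.38,.44,.50,.56,.62,.68,.74,.80,.86,.92,.97,1,1,1],off,.027,180))
E
```

```text
15.1 [ 0.62463194 -0.07314311  0.02734341] [1.45442516 0.06972858 5.67057332] 0.2776293218768473 [ 2.3 51.1  3.2 98.8 -5.1 30.1 56.6]
[[-0.0018, 0.0, -0.0009, 0.0, 0.0228, 0.0], [-0.0048, 0.0, -0.0022, 0.0, 0.0606, 0.0], [-0.0084, 0.0, -0.0037, 0.0, 0.1061, 0.0], [-0.0121, 0.0, -0.005, 0.0, 0.1515, 0.0], [-0.0159, 0.0, -0.0062, 0.0, 0.197, 0.0], [-0.0197, 0.0, -0.0072, 0.0, 0.2424, 0.0], [-0.0235, 0.0, -0.008, 0.0, 0.2879, 0.0], [-0.0274, 0.0, -0.0087, 0.0, 0.3333, 0.0], [-0.0313, 0.0, -0.0092, 0.0, 0.3788, 0.0], [-0.0352, 0.0, -0.0095, 0.0, 0.4242, 0.0], [-0.0391, 0.0, -0.0097, 0.0, 0.4697, 0.0], [-0.0431, 0.0, -0.0097, 0.0, 0.5151, 0.0], [-0.047, 0.0, -0.0096, 0.0, 0.5606, 0.0], [-0.0509, 0.0, -0.0093, 0.0, 0.606, 0.0], [-0.0548, 0.0, -0.0088, 0.0, 0.6515, 0.0], [-0.0586, 0.0, -0.0081, 0.0, 0.6969, 0.0], [-0.0618, 0.0, -0.0075, 0.0, 0.7348, 0.0], [-0.0637, 0.0, -0.007, 0.0, 0.7575, 0.0], [-0.0637, 0.0, -0.007, 0.0, 0.7575, 0.0], [-0.0637, 0.0, -0.007, 0.0, 0.7575, 0.0]]
```

Call:
step_arm([
  [[-0.002, 0, -0.001, 0, 0.023, 0], [-0.005, 0, -0.002, 0, 0.0605, 0], [-0.0085, 0, -0.0035, 0, 0.106, 0], [-0.012, 0, -0.005, 0, 0.1515, 0], [-0.016, 0, -0.006, 0, 0.197, 0], [-0.0195, 0, -0.007, 0, 0.2425, 0], [-0.0235, 0, -0.008, 0, 0.288, 0], [-0.0275, 0, -0.0085, 0, 0.333, 0], [-0.0315, 0, -0.009, 0, 0.379, 0], [-0.035, 0, -0.0095, 0, 0.424, 0], [-0.039, 0, -0.0095, 0, 0.4695, 0], [-0.043, 0, -0.0095, 0, 0.515, 0], [-0.047, 0, -0.0095, 0, 0.5605, 0], [-0.051, 0, -0.0095, 0, 0.606, 0], [-0.055, 0, -0.009, 0, 0.6515, 0], [-0.0585, 0, -0.008, 0, 0.697, 0], [-0.062, 0, -0.0075, 0, 0.735, 0], [-0.0637, 0, -0.007, 0, 0.7575, 0], [-0.0637, 0, -0.007, 0, 0.7575, 0], [-0.0637, 0, -0.007, 0, 0.7575, 0]],
])

```text
time: 17.1
tcp_pos: [0.5875, -0.1258, 0.0273]
eef_rot: [[0.997, 0.004, -0.079], [0.079, 0.0, 0.997], [0.004, -1.0, 0.0]]
contact_force: [1.6, -0.5, 5.9]
finger_gap: 0.281
```

```bash
python3 - <<'E'
from h import *
s=monitor.state();print(s['time'],s['tcp_pos'],s['contact_force'],s['finger_gap'],s['q'].round(1))
b=snap('side','s8.png')
cv2.imwrite('pics/s8c.png',cv2.resize(b['frame'][150:350,200:440],None,fx=3,fy=3,interpolation=cv2.INTER_CUBIC))
E
```

```text
17.1 [ 0.58747649 -0.12578066  0.02734517] [ 1.64120194 -0.51822602  5.88353824] 0.281187768629624 [  1.9  50.4  12.3 103.7 -20.6  27.9  32.7]
```

View pics/s8c.png

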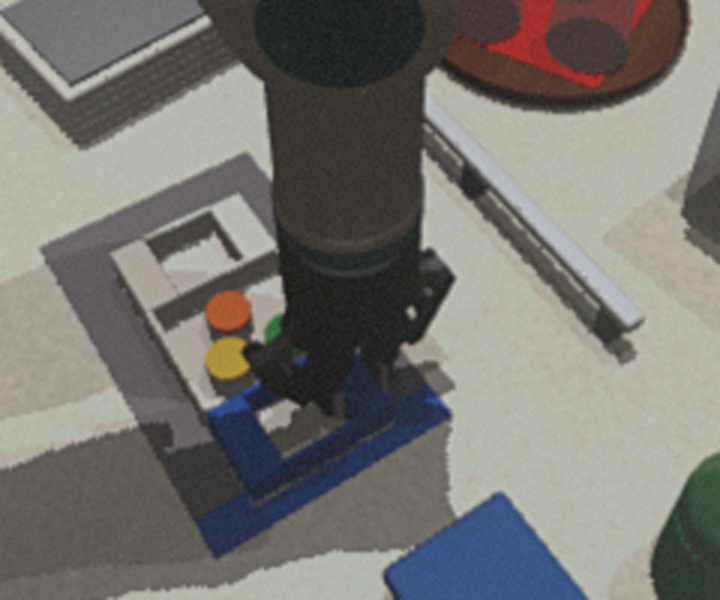

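Call:
step_arm([
  [[0, 0, 0, 0, 0, 0], [0, 0, 0, 0, 0, 0], [0, 0, 0, 0, 0, 0], [0, 0, 0, 0, 0, 0], [0, -0.01, 0, 0, 0, 0], [0, -0.03, 0, 0, 0, 0], [0, -0.06, 0, 0, 0, 0], [0, -0.1, 0, 0, 0, 0], [0, -0.14, 0, 0, 0, 0], [0, -0.18, 0, 0, 0, 0], [0, -0.22, 0.02, 0, 0, 0], [0, -0.22, 0.06, 0, 0, 0], [-0.01, -0.22, 0.1, 0, 0, 0], [-0.02, -0.22, 0.15, 0, 0, 0], [-0.03, -0.22, 0.2, 0, 0, 0], [-0.04, -0.22, 0.25, 0, 0, 0], [-0.05, -0.22, 0.3, 0, 0, 0], [-0.06, -0.22, 0.34, 0, 0, 0], [-0.06, -0.22, 0.36, 0, 0, 0], [-0.06, -0.22, 0.36, 0, 0, 0]],
], claw=0.05)

```text
time: 19.15
tcp_pos: [0.4957, 0.2333, 0.2472]
eef_rot: [[0.996, 0.0, -0.087], [0.087, 0.004, 0.996], [0.001, -1.0, 0.004]]
contact_force: [-0.2, 0.3, 0.3]
finger_gap: 0.586
```

```bash
python3 - <<'E'
from h import *
s=monitor.state();print(s['time'],s['tcp_pos'],s['contact_force'])
a=snap('top','t9.png');b=snap('side','s9.png')
cv2.imwrite('pics/t9c.png',cv2.resize(a['frame'][150:300,180:500],None,fx=2.5,fy=2.5,interpolation=cv2.INTER_CUBIC))
cv2.imwrite('pics/s9c.png',cv2.resize(b['frame'][100:400,180:480],None,fx=2,fy=2,interpolation=cv2.INTER_CUBIC))
W=world(a);bluend(a,(340,190,410,300))
m=(W[...,2]>.022)&(W[...,2]<.036)&(a['z_map']>0);m[:205]=0;m[290:]=0;m[:,:290]=0;m[:,400:]=0
n,l,st,_=cv2.connectedComponentsWithStats(m.astype(np.uint8));k=1+np.argmax(st[1:,4])
r=cv2.minAreaRect((W[l==k][:,:2]*1000).astype(np.float32));B=cv2.boxPoints(r)
print(r,B.round(0).tolist())
mx=np.array([.079,-.997]);my=np.array([.997,.079]);mc=np.array([541.4,-35])
print('in mat',[((q-mc)@mx).round(1).tolist()for q in B],[((q-mc)@my).round(1).tolist()for q in B])
E
```

```text
19.15 [0.49567708 0.2332768  0.24724773] [-0.17712335  0.27636313  0.26382482]
578 0.029338225758369745 ((548.282958984375, -126.6305160522461), (98.08920288085938, 58.86578369140625), 4.378638744354248) [[497.1000061035156, -101.0], [501.6000061035156, -159.6999969482422], [599.4000244140625, -152.1999969482422], [594.9000244140625, -93.5]]
((543.8397827148438, -56.01128387451172), (100.44511413574219, 200.39065551757812), 4.30681848526001) [[486.0, 40.0], [501.0, -160.0], [601.0, -152.0], [586.0, 48.0]]
in mat [-79.3, 121.2, 121.5, -78.9] [-49.1, -49.8, 50.6, 51.4]
```

View pics/t9c.png

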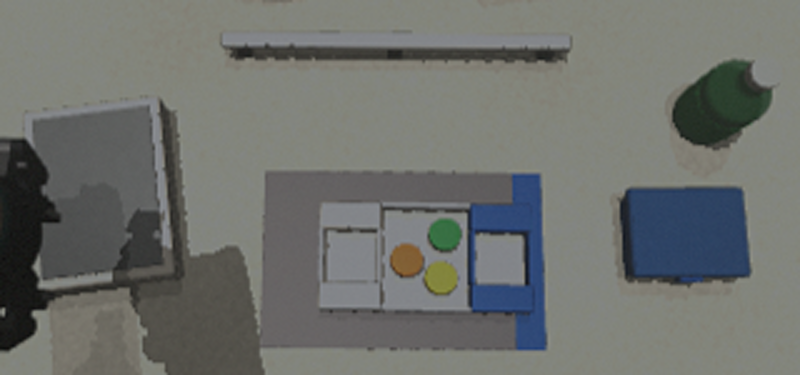

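View pics/s9c.png

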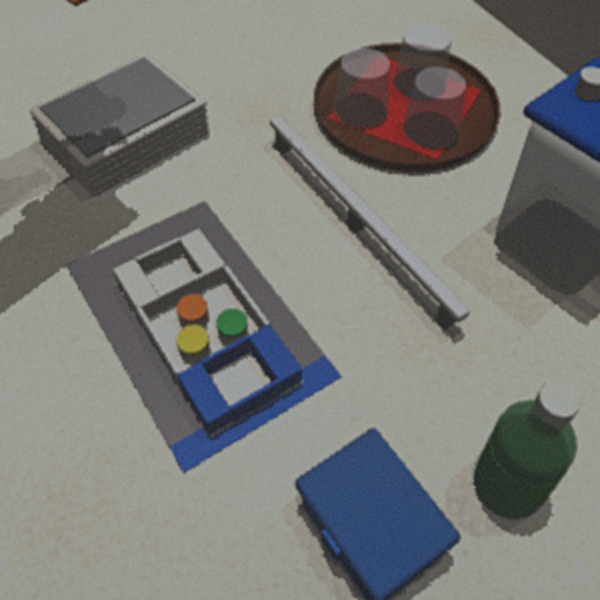

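The top view shows the tray wholly on the mat, with its blue end over the stripe (crop px 470–535) and all three pots in the middle compartment. The arm is clear of everything, so I'm handing in.

```bash
python3 -c "
from bench import manip
print(manip.job_done())"
```

```text
the job is handed in; nothing more can be done
None
```

The tray is turned end for end and lies wholly on the grey mat, with its blue end on the blue stripe. I handed the job in at about 19 s of the 61 s allowed.

**How it was moved:** I pinched a rib beside the blue finger well and slid the tray flat along the counter. It came towards the robot, clear of the rail, while turning about 94°. I then let go, gripped the same rib with the wrist turned half round, and turned it the remaining 93°.

**Last checks (top and side images, arm clear):**

| Check | Result |
|---|---|
| Blue end in mat x | +121 mm; the stripe spans 107 to 135 mm |
| White end in mat x | −79 mm; the mat edge is at −135 mm |
| Sides in mat y | about ±50 mm; the mat edges are at ±85 mm |
| Angle to the mat | within about 0.3° |
| Pots | all three in the middle compartment |
| Wrist force | under about 10 N in every reading I took |

The rail, stack, lunch box and gel bottle look unmoved in the images, but I did not measure their positions again at the end. No check failed or disagreed.

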